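Plug the open manifold ports, then hold the guarded purge lever

ROBOT

A 7-joint arm with a two-finger parallel gripper is mounted at the origin on the work surface. World frame = base frame: x ahead of the robot, y to its left, z up, the work surface at z = 0. Lengths are in mm, angles in rad, forces in N, time in s.
With the tool pointing down it reaches from about 350 to 775 mm from the base axis. Payload 3.1 kg.
Tool frame: the origin (TCP) lies between the finger pads; the fingertips stand 19 mm ahead of it and the grasp point (between the pads) is the TCP (r.tcp_to_tips is the distance from the TCP to the fingertips, in mm); z points along the fingers, y is the line along which they close (so a half turn about z gives the same grasp; the last joint's range is limited). The gripper opens to 85 mm and grips with 20 to 120 N. Pads are 22 mm wide; open, the fingers measure 114 mm over their backs; the gripper's body (76 mm by 85 mm) begins 54 mm behind the grasp point. The pads swing forward as they close: fully open they stand 13 mm farther back than shut.
Start: joints at [1.092, 0.311, 0.014, 1.512, -0.004, 1.319, -0.027], TCP at [232.707, -498.362, 250.304] pointing down, gripper open.
Joint ranges: [-2.7, 2.7], [-0.3, 1.91], [-1.27, 1.3], [0.12, 2.57], [-1.44, 4.58], [0.2, 2.03], [-3.05, 3.05]. Speed limits (rad/s): [2.79, 2.79, 3.14, 3.14, 3.14, 3.14, 3.14].

INTERFACE

Orientations are given as a 3x3 rotation matrix whose columns are the frame's x, y, z axes.
In Python, from workcell import r gives the robot as it stands.
- The arm moves only by the shell command python3 -m handwheel 'ROWS' [FORCE]. ROWS is JSON, a list of rows, each a list of 3 entries, a list of its own where there are three numbers: the turn, a rotation vector about the world's x, y, z in degrees, then the shift along the world's x, y, z in units of 30 mm (1.0 is 30 mm), then the closure, from 0 (fully open) to 1 (shut). In form: [[[wx, wy, wz], [x, y, z], fingers], ...]. A call has 1 to 10 rows; each row shifts and turns the commanded pose from where the row before left it; what a row does not reach is not made up. A row lasts 1/10 s, in which the tool goes at most 50 mm and 8.59 degrees, less where a joint would pass 70% of its speed; a pose out of reach is approached as far as the arm can. A call is refused whole if a number of a shift passes 1 or a number of a turn 8.59, either way. A call with a gripper value outside its range is refused whole. The fingers move at their own pace and stop on an object; FORCE is the grip in N (left out, the last holds). Time passes only in rows, so rows that do not move let the fingers close. It gives the time, the measured TCP pose, the force, the opening and the grip force at its end, in the units of the state.
- r.state(): the state, without advancing time (a new reading comes with each control period).
- r.get_image(name): name is "scene" or "top"; returns the picture (420x560x3 uint8, red, green, blue); there is no depth.
- r.camera_params(name): a dict with "camera_matrix" (3x3 intrinsics, pixels), "world_from_camera" (4x4, takes a point from camera to world coordinates). Camera axes: x right, y down, z forward; pixel columns grow to the right and rows downward; lengths in mm; the calibration is good to about 2 mm. A picture is of the moment at which its call begins. camera_params takes no time and is no camera call.
- r.finish_job(): hands the job in; it is judged then, once.
Trained networks look in the newest picture that a camera, given by its name, has taken for a name from the list of things; names that differ only in an ending like _2 or _b are one class to them, and where a whole thing is asked for, a point or a joint stands for the part that bears it (a point fixed in the world has none). Each returns a list of dicts, best first, with "p" (0 to 1); they miss things now and then, are a little off and sometimes report something else, mostly with a low value. They report only what shows in the picture. A call takes as long as a camera call. They do not tell look-alikes from the thing itself.
- r.boxes_of(target, camera): "location" ([column, row] in pixels, amid what is visible of it).
- r.silhouettes(target, camera): "mask" (420x560 bool, what is visible of it) and "location" ([column, row] in pixels, amid what is visible of it).
- r.mark_of(target, camera): "location" ([column, row] in pixels: a listed point, or the origin of a listed thing).
The state is a dict: "time_s": time; "joint_positions": joint angles; "dq": joint speeds; "effort": joint torques, N m; "position": TCP position; "tool_rot": TCP orientation; "force": force on the tool from outside, world axes, zero at the start; "wrist_torque": the same for the moment, N m; "gripper_width": finger opening in mm; "gripper_force": force on a finger pad.
Only numpy, scipy, OpenCV 4.12 (cv2) and the standard library are available. Lean on these libraries where they do the work, as an engineer would, in place of code of your own. Each camera call takes 0.05 s, during which the arm holds its last target. There are 200 camera calls.

TASK

Close the empty ports of the gas manifold with spare plugs from the wooden rack, each pushed fully home, leaving the plugs already fitted where they are. Then flip the lever's safety catch right over towards the robot, pull the purge lever by its rubber T-bar all the way towards the robot, and finish while still holding it there with the gripper: it springs back if let go. Leave the bottle, jar and carton alone.

Things in the scene. Friction and masses are not known exactly. Their poses are not given: they have to be found in the camera images.
- plug_a: one of five alike white plastic plugs, fitted in a port or spare in the rack: shank 20 mm diameter, 24 mm long below the flange, foot tapered to 15 mm; flange 32 mm diameter, 5 mm thick; above it a gripping head 26 mm diameter, 33 mm tall. Origin on the axis at the flange's underside (head spans 5 to 38 mm above it), z up. About 50 g.
- plug_b: one of five alike white plastic plugs, fitted in a port or spare in the rack: shank 20 mm diameter, 24 mm long below the flange, foot tapered to 15 mm; flange 32 mm diameter, 5 mm thick; above it a gripping head 26 mm diameter, 33 mm tall. Origin on the axis at the flange's underside (head spans 5 to 38 mm above it), z up. About 50 g.
- plug_c: one of five alike white plastic plugs, fitted in a port or spare in the rack: shank 20 mm diameter, 24 mm long below the flange, foot tapered to 15 mm; flange 32 mm diameter, 5 mm thick; above it a gripping head 26 mm diameter, 33 mm tall. Origin on the axis at the flange's underside (head spans 5 to 38 mm above it), z up. About 50 g.
- plug_d: one of five alike white plastic plugs, fitted in a port or spare in the rack: shank 20 mm diameter, 24 mm long below the flange, foot tapered to 15 mm; flange 32 mm diameter, 5 mm thick; above it a gripping head 26 mm diameter, 33 mm tall. Origin on the axis at the flange's underside (head spans 5 to 38 mm above it), z up. About 50 g.
- plug_e: one of five alike white plastic plugs, fitted in a port or spare in the rack: shank 20 mm diameter, 24 mm long below the flange, foot tapered to 15 mm; flange 32 mm diameter, 5 mm thick; above it a gripping head 26 mm diameter, 33 mm tall. Origin on the axis at the flange's underside (head spans 5 to 38 mm above it), z up. About 50 g.
- port0 (a point): port 0: centre of the mouth of a 22 mm hole, 30 mm deep, in the flat top (z = 45 mm) of the grey manifold block (64 x 205 mm). Four ports in a row 50 mm apart, port 0 at the robot's right; two are empty. A plug is home when its flange lies flat on the block. Axes of the fixed station: x across the row away from the robot, y along the row to the left, z up.
- port1 (a point): port 1: centre of the mouth of a 22 mm hole, 30 mm deep, in the flat top (z = 45 mm) of the grey manifold block (64 x 205 mm). Four ports in a row 50 mm apart, port 0 at the robot's right; two are empty. A plug is home when its flange lies flat on the block. Axes of the fixed station: x across the row away from the robot, y along the row to the left, z up.
- port2 (a point): port 2: centre of the mouth of a 22 mm hole, 30 mm deep, in the flat top (z = 45 mm) of the grey manifold block (64 x 205 mm). Four ports in a row 50 mm apart, port 0 at the robot's right; two are empty. A plug is home when its flange lies flat on the block. Axes of the fixed station: x across the row away from the robot, y along the row to the left, z up.
- port3 (a point): port 3: centre of the mouth of a 22 mm hole, 30 mm deep, in the flat top (z = 45 mm) of the grey manifold block (64 x 205 mm). Four ports in a row 50 mm apart, port 0 at the robot's right; two are empty. A plug is home when its flange lies flat on the block. Axes of the fixed station: x across the row away from the robot, y along the row to the left, z up.
- rack: fixed wooden rack 56 x 160 x 30 mm with three spare plugs standing in a row 50 mm apart along its own y axis; loose 23 mm pockets, flanges on its top at z = 30 mm. Origin at the underside's centre, z up.
- catch (a joint): angle of the lever's safety catch, rad. 0 = closed: the bar lies level, pointing from its hinge away from the robot, its end blocking a lug on the lever. Grows as the free end is lifted up and over towards the robot: 1.57 upright, 2.9 right over at its stop. Light hinge: let go beyond about 1.9 it falls on over, below about 1.5 it falls shut.
- catch_hinge (a point): centre of the catch's hinge pin, 115 mm high on two upright 5 mm steel cheeks (28 mm over both, 18 mm deep). The hinge axis is this point's y axis; axes are the station's (x away from the robot, z up).
- catch_tab (a point): where to pinch the catch: middle of the bar, 52 mm along it from the hinge pin and 4 mm below the pin's level when closed; moves with the bar. Steel bar 16 mm wide (along the hinge axis), 10 mm thick, 78 mm long from pin to end; about 95 mm of free space under it. Axes as the station's when closed, turning with the bar.
- lever_angle (a joint): angle of the pull lever (beside port 3), rad. 0 = rest, leaning 0.45 rad from upright away from the robot; grows as its top is pulled towards the robot; 0.65 is the stop. A spring always returns it: pull at the grip rises from about 4 N at rest to 10 N at the stop. Blocked near 0 while the catch is closed.
- lever: the whole pull lever: stem, lug and T-bar. Origin at the centre of its pivot pin, 50 mm above the table, between two grey cheeks 62 mm over both; its y axis is the pivot axis; axes as the station's at rest, turning with the lever.
- lever_grip (a point): middle of the black rubber T-bar on top of the lever: 18 mm diameter, 84 mm long along its y axis (parallel to the pivot axis). There the 14 mm steel stem joins from below; 190 mm from the pivot, about 221 mm above the table at rest. x, z axes as the station's at rest, turning with the lever. Both halves beside the stem are free.
- reagent_bottle: bystander: amber bottle with black cap, 64 mm diameter, 140 mm tall; origin at the underside's centre.
- white_jar: bystander: small white jar with a red cap, 52 mm diameter, 60 mm tall; origin at the underside's centre.
- carton: bystander: cardboard box 90 x 130 x 70 mm; origin at the underside's centre.
Mind the look-alikes: they are no part of the job. Leave any blue or red look-alike of the plug_b alone.

How it is judged (in metres and radians):
On the way, in this order (a step that is already met when the one before it is completed fails the run):
1. every port holds a plug, fully home and let go (distance between any of plug_a, plug_b, plug_c, plug_d, plug_e and port0 below 0.005 m and distance between any of plug_a, plug_b, plug_c, plug_d, plug_e and port1 below 0.005 m and distance between any of plug_a, plug_b, plug_c, plug_d, plug_e and port2 below 0.005 m and distance between any of plug_a, plug_b, plug_c, plug_d, plug_e and port3 below 0.005 m and contact force between each of plug_a, plug_b, plug_c, plug_d, plug_e and the fingers below 0.2 N), for 0.2 s.
2. the safety catch is flipped right over (value of joint catch above 2 rad), for 0.2 s.
3. the lever is pulled by its T-bar (value of joint lever_angle above 0.5 rad and contact force between lever and the fingers above 1.5 N), for 0.2 s.
At the end, for the whole second after the job is handed in: All four ports hold a plug (flange origin within 5 mm of the port's mouth), none of them touched by the fingers; the catch stands beyond 2.0 rad; the lever is held beyond 0.5 rad of its 0.65 rad travel with the fingers pressing its T-bar by more than 1.5 N, through the last second (all of step 1 and all of step 3 and value of joint catch above 2 rad); the arm keeps its last pose, push and grip.
It fails at once if a bystander was shifted by more than 30 mm (distance of any of reagent_bottle, white_jar, carton from where it was at the start of the episode above 0.03 m).
It fails at once if a plug that was already fitted was taken out (moved over 15 mm) (distance of any of plug_a, plug_b from where it was at the start of the episode above 0.015 m).
It also fails if it takes over 72 s, if anything falls off the work surface, if the arm or the gripper's body presses on something with over 40 N, if the wrist force passes 120 N, or if a joint passes its speed limit or range.

## Working session

There is one attempt and no reset: what is moved stays moved. The work goes in short steps, Python scripts to look and compute and a shell command to move; the robot and the scene stay as the last step left them, time stands still between calls to the robot, and variables do not carry over. Pictures are saved under pics/ and viewed, at most 10 in all, crops included, and the job is handed in when it is done.

```bash
mkdir -p pics; cat > h.py <<'E'
import numpy as np, cv2
from workcell import r
def ray(cam,px):
    c=r.camera_params(cam);K=np.array(c["camera_matrix"]);T=np.array(c["world_from_camera"])
    d=T[:3,:3]@np.linalg.inv(K)@np.array([px[0],px[1],1.]);return T[:3,3],d
def atz(cam,px,z):
    o,d=ray(cam,px);return o+d*(z-o[2])/d[2]
def tri(p1,p2):
    A=[];b=[]
    M=np.zeros((3,3));v=np.zeros(3);rs=[ray("scene",p1),ray("top",p2)]
    for o,d in rs:
        d=d/np.linalg.norm(d);P=np.eye(3)-np.outer(d,d);M+=P;v+=P@o
    x=np.linalg.solve(M,v);e=[np.linalg.norm(np.cross(x-o,d/np.linalg.norm(d))) for o,d in rs];return x,max(e)
E
python3 - <<'E'
from h import *
ims={c:r.get_image(c) for c in("scene","top")}
for c in ims:
    cv2.imwrite(f"pics/{c}0.png",ims[c][:,:,::-1])
    print(c,np.round(r.camera_params(c)["world_from_camera"],2).tolist())
zs={'plug_a':0,'port0':45,'port1':45,'port2':45,'port3':45,'rack':0,'catch_hinge':115,'catch_tab':111,'lever':50,'lever_grip':221,'reagent_bottle':0,'white_jar':0,'carton':0}
for n,z in zs.items():
    for c in("scene","top"):
        for d in r.mark_of(n,c)[:7]:
            if d["p"]>.2: print(n,c,round(d["p"],2),np.round(d["location"]),np.round(atz(c,d["location"],z))[:2])
E
```

```text
scene [[-0.02, 0.76, -0.65, 1354.57], [1.0, 0.02, -0.01, 56.0], [0.01, -0.65, -0.76, 1068.83], [0.0, 0.0, 0.0, 1.0]]
top [[-0.01, -1.0, 0.05, 481.77], [-1.0, 0.01, -0.02, 49.72], [0.02, -0.05, -1.0, 1208.75], [0.0, 0.0, 0.0, 1.0]]
plug_a scene 0.79 [341. 290.] [678. 183.]
plug_a scene 0.74 [335. 215.] [438. 179.]
plug_a scene 0.71 [319. 246.] [545. 132.]
plug_a scene 0.68 [162. 236.] [ 522. -278.]
plug_a scene 0.65 [293. 285.] [664.  66.]
plug_a scene 0.61 [205. 228.] [ 494. -170.]
plug_a scene 0.58 [260. 244.] [541. -20.]
plug_a top 0.65 [345. 211.] [ 535. -175.]
plug_a top 0.65 [249. 232.] [475. 113.]
plug_a top 0.62 [228. 161.] [690. 174.]
plug_a top 0.61 [227. 238.] [457. 179.]
plug_a top 0.54 [360. 211.] [ 535. -221.]
plug_a top 0.54 [377. 206.] [ 548. -275.]
plug_a top 0.5 [236. 199.] [574. 153.]
port0 scene 0.92 [322. 246.] [577. 136.]
port0 scene 0.86 [302. 247.] [581.  87.]
port0 scene 0.77 [263. 249.] [591.  -9.]
port0 scene 0.65 [282. 247.] [584.  38.]
port0 scene 0.57 [260. 194.] [408. -28.]
port0 top 0.84 [294. 199.] [570. -20.]
port0 top 0.75 [252. 197.] [577. 102.]
por
[... 1385 characters left out ...]
ne 0.68 [444. 258.] [655. 409.]
catch_tab scene 0.45 [376. 211.] [516. 268.]
lever scene 0.8 [370. 232.] [534. 260.]
lever top 0.65 [196. 211.] [536. 262.]
lever top 0.65 [362. 215.] [ 521. -216.]
lever_grip scene 0.83 [386. 214.] [620. 263.]
lever_grip top 0.67 [181. 177.] [612. 268.]
lever_grip top 0.39 [356. 214.] [ 517. -162.]
lever_grip top 0.26 [379. 203.] [ 545. -220.]
lever_grip top 0.24 [300. 268.] [386. -24.]
reagent_bottle scene 0.93 [155. 293.] [ 697. -264.]
reagent_bottle top 0.56 [370. 157.] [ 700. -256.]
reagent_bottle top 0.34 [190. 217.] [521. 289.]
white_jar scene 0.64 [256. 194.] [365. -41.]
white_jar top 0.55 [300. 271.] [356. -38.]
carton top 0.73 [138. 196.] [585. 444.]
```

```bash
python3 - <<'E'
import cv2
a=cv2.imread("pics/scene0.png")[160:330,120:460];b=cv2.imread("pics/top0.png")[130:290,120:420]
cv2.imwrite("pics/s1.png",cv2.resize(a,None,fx=2.35,fy=2.35,interpolation=3))
cv2.imwrite("pics/t1.png",cv2.resize(b,None,fx=2.66,fy=2.66,interpolation=3))
E
```

```text
(no output)
```

View pics/s1.png

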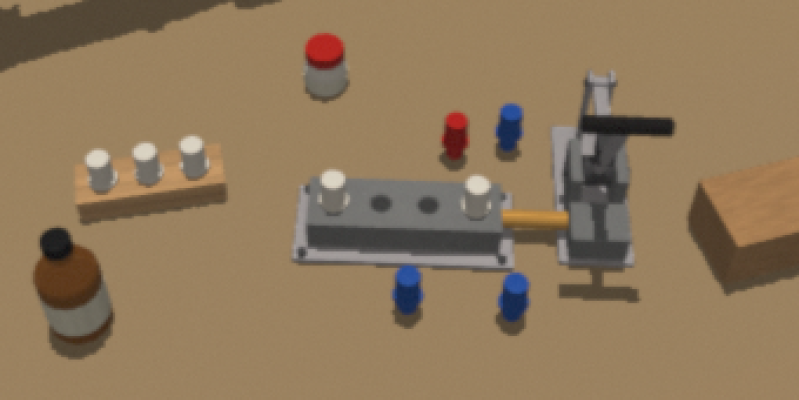

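View pics/t1.png

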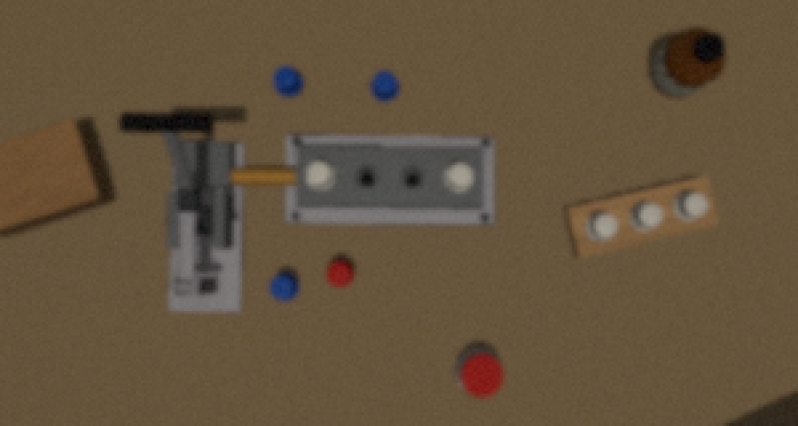

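The scene picture shows three white spares in the rack at crop px (100,170), (147,163), (193,157). Fitted white plugs are at (333,190) and (477,195), and the empty holes, ports 1 and 2, are at (381,204) and (428,205). The look-alikes to avoid are blue at (510,125), (407,290) and (515,297), and red at (456,135). In the top crop the spares are at (603,225), (648,215) and (692,204), the holes at (412,179) and (367,178), and the T-bar at (165,122). My choice is the white spares in the wooden rack, and I'll localise them precisely next.

```bash
cat >> h.py <<'E'
def proj(cam,P):
    c=r.camera_params(cam);K=np.array(c["camera_matrix"]);T=np.linalg.inv(np.array(c["world_from_camera"]))
    q=(T[:3,:3]@np.asarray(P,float).T).T+T[:3,3];q=q@K.T;return q[:,:2]/q[:,2:]
def plugcen(cam,x,y,z):
    a=np.linspace(0,2*np.pi,48,endpoint=False);L=[]
    for rad,h in((13,5),(13,38),(16,0),(16,5)): L+=list(np.c_[x+rad*np.cos(a),y+rad*np.sin(a),0*a+z+h])
    S=64.;m=None
    hu=cv2.convexHull((proj(cam,L)*S).astype(np.float32));M=cv2.moments(hu);return np.array([M['m10'],M['m01']])/M['m00']/S
def whites(cam,im):
    f=im.astype(float);mn=f.min(2);sat=f.max(2)-mn
    m=((mn>(95))&(sat<45)).astype(np.uint8);n,lab,st,ce=cv2.connectedComponentsWithStats(m,connectivity=4)
    return [(ce[i],st[i,4],lab==i) for i in range(1,n) if st[i,4]>=15]
def locate(cam,px,z):
    from scipy.optimize import fsolve
    g=atz(cam,px,z+20)[:2];return fsolve(lambda v:plugcen(cam,v[0],v[1],z)-px,g)
E
python3 - <<'E'
from h import *
for c in("scene","top"):
    im=cv2.imread(f"pics/{c}0.png")[:,:,::-1]
    for ce,n,_ in whites(c,im):
        if 130<ce[0]<360 and 180<ce[1]<300: print(c,np.round(ce,1),n,"z45",np.round(locate(c,ce,45),1),"z30",np.round(locate(c,ce,30),1), "model area n/a")
    # holes: dark blobs
    g=im.max(2); 
    sub=np.zeros_like(g); 
    (y0,y1,x0,x1)=(236,256,272,312) if c=="scene" else (188,206,250,284)
    m=(g[y0:y1,x0:x1]<np.median(g[y0:y1,x0:x1])*0.72).astype(np.uint8)
    n,l,s,ce=cv2.connectedComponentsWithStats(m)
    for i in range(1,n):
        if s[i,4]>5: print("hole",c,ce[i]+[x0,y0],s[i,4],np.round(atz(c,ce[i]+[x0,y0],45),1))
E
```

```text
scene [258.1 192.1] 130 z45 [415.2 -30.6] z30 [401.2 -31.9] model area n/a
scene [201.7 226. ] 175 z45 [ 535.9 -165.8] z30 [ 523.7 -169.2] model area n/a
scene [182.1 228.9] 162 z45 [ 546.6 -213.8] z30 [ 534.6 -217.8] model area n/a
scene [162.3 231.9] 175 z45 [ 557.5 -261.7] z30 [ 545.6 -266.4] model area n/a
scene [290.5 251.5] 2305 z45 [609.1  59. ] z30 [598.  59.] model area n/a
scene [358.9 266.4] 48 z45 [648.3 221.8] z30 [637.8 224.3] model area n/a
scene [148.5 297.1] 37 z45 [ 745.6 -259.1] z30 [ 736.5 -263.8] model area n/a
hole scene [281.58139535 246.18604651] 43 [581.4  36.7  45. ]
hole scene [301.77272727 246.90909091] 44 [582.3  86.8  45. ]
top [229.1 187.1] 31 z45 [604.6 166.3] z30 [606.2 167.8] model area n/a
top [267.2 182.4] 218 z45 [617.5  56.7] z30 [619.2  56.8] model area n/a
top [269.8 207.8] 526 z45 [544.2  49.9] z30 [545.   49.9] model area n/a
top [239.8 195.8] 96 z45 [579.5 135.9] z30 [580.8 137. ] model area n/a
top [292.2 196.3] 102 z45 [576.7 -15.2] z30 [577.9 -16.1] model area n/a
top [197.  232.3] 541 z45 [475.4 258.1] z30 [475.4 260.8] model area n/a
top [346.3 215.2] 83 z45 [ 520.6 -169.8] z30 [ 521.1 -172.6] model area n/a
hole top [257.33333333 196.36363636] 33 [577.8  85.7  45. ]
hole top [274.65517241 196.72413793] 29 [576.4  35.5  45. ]h.py:28: RuntimeWarning: The iteration is not making good progress, as measured by the 
 improvement from the last ten iterations.
  g=atz(cam,px,z+20)[:2];return fsolve(lambda v:plugcen(cam,v[0],v[1],z)-px,g)
```

```bash
python3 - <<'E' 2>/dev/null
from h import *
for c in("scene","top"):
    im=cv2.imread(f"pics/{c}0.png").astype(float)
    for nm,P in dict(p0=(577,-15,45),p3=(579,136,45),ra=(522,-171,30),rb=(533,-219,30),rc=(544,-268,30)).items():
        q=plugcen(c,*P);x,y=np.round(q).astype(int);w=im[y-11:y+12,x-9:x+10].min(2)
        for t in (110,130,150):
            m=(w>t).astype(np.uint8);n,l,s,ce=cv2.connectedComponentsWithStats(m,connectivity=4)
            i=1+np.argmax(s[1:,4]) if n>1 else 0
            print(c,nm,t,s[i,4],np.round(locate(c,ce[i]+[x-9,y-11],P[2]),1))
E
```

```text
scene p0 110 196 [575.7 -11.5]
scene p0 130 76 [563.1 -14.5]
scene p0 150 63 [562.9 -14.3]
scene p3 110 204 [579.2 133.7]
scene p3 130 75 [566.  138.7]
scene p3 150 65 [566.3 138.4]
scene ra 110 79 [ 507.5 -173.2]
scene ra 130 68 [ 507.8 -173.5]
scene ra 150 54 [ 507.3 -173.3]
scene rb 110 81 [ 518.6 -223.1]
scene rb 130 65 [ 519.3 -223.1]
scene rb 150 55 [ 518.6 -223.1]
scene rc 110 81 [ 529.9 -272.5]
scene rc 130 70 [ 530.1 -272.9]
scene rc 150 55 [ 529.9 -272.5]
top p0 110 73 [577.3 -16.7]
top p0 130 39 [578.2 -16.4]
top p0 150 437 [577.7 -14.6]
top p3 110 66 [581.2 138.3]
top p3 130 41 [581.7 138.2]
top p3 150 437 [578.8 135.4]
top ra 110 55 [ 522.6 -175.8]
top ra 130 33 [ 522.8 -176.1]
top ra 150 437 [ 521.7 -171.8]
top rb 110 53 [ 534.1 -225.6]
top rb 130 30 [ 533.9 -225.1]
top rb 150 437 [ 532.9 -218.4]
top rc 110 51 [ 545.3 -274.8]
top rc 130 29 [ 545.2 -274.5]
top rc 150 437 [ 544.1 -268.1]
```

```bash
python3 - <<'E' 2>/dev/null
from h import *
for c in("scene","top"):
    im=cv2.imread(f"pics/{c}0.png").astype(float)
    for nm,P in dict(p0=(577,-15,45),p3=(579,136,45),ra=(522,-171,30),rb=(533,-219,30),rc=(544,-268,30)).items():
        a=np.linspace(0,6.28,60);d=proj(c,np.c_[P[0]+13*np.cos(a),P[1]+13*np.sin(a),0*a+P[2]+38]);A=cv2.contourArea(d.astype(np.float32))
        x,y=np.round(plugcen(c,*P)).astype(int);w=im[y-11:y+12,x-9:x+10].min(2)
        for t in (90,110,130,150,170):
            m=(w>t).astype(np.uint8);n,l,s,ce=cv2.connectedComponentsWithStats(m,connectivity=4)
            if n<2: continue
            i=1+np.argmax(s[1:,4]); print(c,nm,t,s[i,4],round(A),np.round(ce[i]+[x-9,y-11],1),np.round(atz(c,ce[i]+[x-9,y-11],P[2]+38),1))
b=r.state();print(b["position"],b["tool_rot"])
im=cv2.imread("pics/top0.png");cv2.imwrite("pics/c1.png",cv2.resize(im[180:240,150:390],None,fx=3.3,fy=3.3,interpolation=cv2.INTER_NEAREST))
E
```

```text
scene p0 90 426 70 [261.  239.7] [592.1 -12.8  83. ]
scene p0 110 196 70 [262.1 239.9] [592.6 -10.1  83. ]
scene p0 130 76 70 [261.2 235.9] [580.2 -13.   83. ]
scene p0 150 63 70 [261.3 235.8] [580.1 -12.8  83. ]
scene p0 170 53 70 [261.1 235.9] [580.3 -13.1  83. ]
scene p3 90 421 71 [322.1 242. ] [594.8 134.7  83. ]
scene p3 110 204 71 [321.1 242.4] [596.  132.1  83. ]
scene p3 130 75 71 [323.  238.2] [583.1 137.   83. ]
scene p3 150 65 71 [322.8 238.3] [583.4 136.6  83. ]
scene p3 170 50 71 [323.  238.1] [582.7 137.   83. ]
scene ra 90 416 64 [200.9 224.5] [ 536.5 -167.2   68. ]
scene ra 110 79 64 [201.  221.1] [ 525.4 -168.4   68. ]
scene ra 130 68 64 [200.8 221.2] [ 525.8 -168.7   68. ]
scene ra 150 54 64 [200.9 221.1] [ 525.2 -168.5   68. ]
scene ra 170 47 64 [200.8 221.1] [ 525.6 -168.8   68. ]
scene rb 90 420 65 [182.  227.6] [ 547.8 -213.    68. ]
scene rb 110 81 65 [181. 224.] [ 536.3 -217.2   68. ]
scene rb 130 65 65 [181.  224.2] [ 537.  -217.2   68. ]
scene rb 150 55 65 [181. 224.] [ 536.3 -217.2   68. ]
scene rb 170 48 65 [181.1 224. ] [ 536.4 -217.    68. ]
scene rc 90 
[... 548 characters left out ...]
[578.9 135.8  83. ]
top ra 90 91 65 [346.4 215.1] [ 520.4 -167.8   68. ]
top ra 110 55 65 [347.4 214.7] [ 521.6 -170.5   68. ]
top ra 130 33 65 [347.5 214.6] [ 521.9 -170.8   68. ]
top rb 90 83 65 [364.  211.1] [ 531.5 -218.2   68. ]
top rb 110 53 65 [364.5 210.6] [ 533.  -219.5   68. ]
top rb 130 30 65 [364.3 210.6] [ 532.8 -219.    68. ]
top rc 90 92 65 [380.  207.5] [ 541.4 -264.1   68. ]
top rc 110 51 65 [381.3 206.6] [ 544.  -267.9   68. ]
top rc 130 29 65 [381.2 206.6] [ 543.8 -267.6   68. ]
[ 232.68614066 -498.36313959  250.30176804] [[ 9.06106019e-01  4.23050686e-01 -1.87779625e-05]
 [ 4.23050685e-01 -9.06106019e-01 -1.56540889e-05]
 [-2.36372979e-05  6.24023428e-06 -1.00000000e+00]]
```

View pics/c1.png

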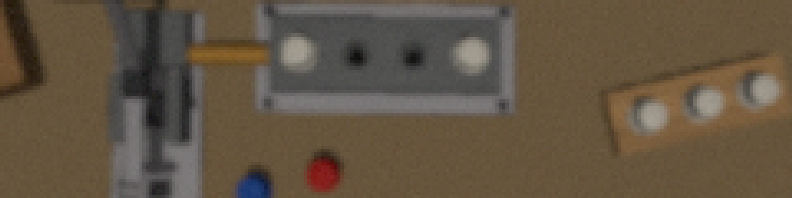

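The top crop confirms three white spares in the wooden rack, at (650,115), (705,102) and (760,88). The empty holes are at (357,56) and (412,58), and the blue and red plugs stand loose on the table, so I'm taking the white rack spares.

```bash
python3 -m handwheel '[[[0,0,7.8],[0.88,0.98,-0.2],0],[[0,0,7.8],[0.88,0.98,-0.2],0],[[0,0,7.8],[0.88,0.98,-0.2],0],[[0,0,7.8],[0.88,0.98,-0.2],0],[[0,0,7.8],[0.88,0.98,-0.2],0],[[0,0,7.8],[0.88,0.98,-0.3],0],[[0,0,7.8],[0.88,0.98,-0.3],0],[[0,0,7.8],[0.88,0.98,-0.4],0],[[0,0,7.8],[0.88,0.98,-0.4],0],[[0,0,7.8],[0.88,0.98,-0.4],0]]' 40
```

```text
time_s: 2.4
position: [497.7, -203.3, 166.1]
tool_rot: [[-0.231, 0.973, 0.001], [0.973, 0.231, -0.001], [-0.001, 0.001, -1.0]]
force: [1.1, -1.2, 1.5]
gripper_width: 85.4
gripper_force: 0.0
```

```bash
python3 -m handwheel '[[[0,0,0],[0,0,0],0]]'; python3 -m handwheel '[[[0,0,0],[0.3,0.4,-0.6],0],[[0,0,0],[0,0,-0.8],0],[[0,0,0],[0,0,0],0]]'
```

```text
time_s: 2.5
position: [499.7, -196.5, 165.0]
tool_rot: [[-0.238, 0.971, 0.001], [0.971, 0.238, 0.007], [0.006, 0.002, -1.0]]
force: [-0.9, -0.3, 0.5]
gripper_width: 85.4
gripper_force: 0.0
time_s: 2.8
position: [503.1, -191.7, 121.4]
tool_rot: [[-0.226, 0.974, -0.007], [0.974, 0.226, 0.002], [0.004, -0.006, -1.0]]
force: [-0.7, -0.7, -0.5]
gripper_width: 85.5
gripper_force: 0.0
```

```bash
python3 -m handwheel '[[[0,0,0],[0.34,0.37,-0.2],0],[[0,0,0],[0.34,0.37,-0.2],0],[[0,0,0],[0,0,-0.1],0],[[0,0,0],[0,0,0],0],[[0,0,0],[0,0,0],0]]'
```

```text
time_s: 3.3
position: [525.6, -171.7, 109.8]
tool_rot: [[-0.224, 0.975, -0.0], [0.975, 0.224, -0.001], [-0.001, -0.0, -1.0]]
force: [-0.8, 1.0, -0.2]
gripper_width: 85.7
gripper_force: 0.0
```

```bash
python3 -m handwheel '[[[0,0,0],[-0.07,0.07,-0.45],0],[[0,0,0],[0,0,-0.45],0],[[0,0,0],[0,0,-0.45],0],[[0,0,0],[0,0,-0.41],0],[[0,0,0],[0,0,0],0],[[0,0,0],[0,0,0],0]]'; python3 -m handwheel '[[[0,0,0],[0,0,0],1],[[0,0,0],[0,0,0],1],[[0,0,0],[0,0,0],1],[[0,0,0],[0,0,0],1],[[0,0,0],[0,0,0],1],[[0,0,0],[0,0,0],1],[[0,0,0],[0,0,0],1]]' 40
```

```text
time_s: 3.9
position: [523.8, -168.1, 56.1]
tool_rot: [[-0.225, 0.974, -0.001], [0.974, 0.225, 0.0], [0.0, -0.001, -1.0]]
force: [0.6, 0.1, 0.1]
gripper_width: 85.4
gripper_force: 0.0
time_s: 4.6
position: [524.1, -168.2, 57.0]
tool_rot: [[-0.225, 0.974, 0.0], [0.974, 0.225, -0.0], [-0.0, 0.0, -1.0]]
force: [-1.8, 0.0, 4.7]
gripper_width: 24.8
gripper_force: 39.4
```

```bash
python3 -m handwheel '[[[0,0,0],[0,0,0.7],1],[[0,0,0],[0,0,0.9],1],[[0,0,-7],[0,0,0.9],1],[[0,0,-7],[0,0,0.9],1],[[0,0,0],[0.3,1,0],1],[[0,0,0],[0.3,1,0],1],[[0,0,0],[0.3,1,0],1],[[0,0,0],[0.3,1,0],1],[[0,0,0],[0.3,1,0],1],[[0,0,0],[0.3,1,0],1]]'; python3 -m handwheel '[[[0,0,0],[0,1,0],1],[[0,0,0],[0,1,0],1],[[0,0,0],[0,0.4,0],1],[[0,0,0],[0,0,0],1],[[0,0,0],[0,0,0],1],[[0,0,0],[0,0,0],1]]'
```

```text
time_s: 5.6
position: [578.0, 13.2, 157.9]
tool_rot: [[0.017, 1.0, -0.001], [1.0, -0.017, 0.0], [0.0, -0.001, -1.0]]
force: [0.7, -0.9, -0.5]
gripper_width: 24.6
gripper_force: 39.7
time_s: 6.2
position: [578.3, 80.8, 158.2]
tool_rot: [[0.021, 1.0, -0.0], [1.0, -0.021, -0.002], [-0.002, -0.0, -1.0]]
force: [0.3, 0.4, -0.6]
gripper_width: 24.9
gripper_force: 39.7
```

```bash
python3 -m handwheel '[[[0,0,0],[0.05,0.19,-0.5],1],[[0,0,0],[0,0,-0.6],1],[[0,0,0],[0,0,-0.5],1],[[0,0,0],[0,0,0],1],[[0,0,0],[0,0,0],1]]'; python3 - <<'E'
from h import *
for c in("scene","top"):
    im=r.get_image(c)[:,:,::-1]
    x,y=proj(c,[[580,86,70]])[0].astype(int)
    cv2.imwrite(f"pics/{c}2.png",cv2.resize(im[y-50:y+50,x-65:x+65],None,fx=3,fy=3,interpolation=3))
a,b=cv2.imread("pics/scene2.png"),cv2.imread("pics/top2.png");cv2.imwrite("pics/c2.png",np.hstack([a,b]))
E
```

```text
time_s: 6.7
position: [579.2, 89.0, 109.8]
tool_rot: [[0.018, 1.0, -0.001], [1.0, -0.018, -0.0], [-0.0, -0.001, -1.0]]
force: [-0.3, 0.2, -0.4]
gripper_width: 25.2
gripper_force: 39.7
```

View pics/c2.png

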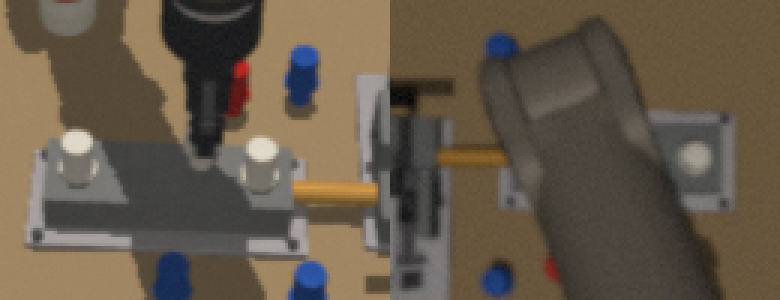

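The scene picture shows the held plug over port 2, about (200,160) in the left crop. The arm hides it from the top camera. I'll lower it by feel.

```bash
python3 -m handwheel '[[[0,0,0],[0.02,-0.06,-0.2],1],[[0,0,0],[0,0,-0.15],1],[[0,0,0],[0,0,-0.15],1],[[0,0,0],[0,0,-0.1],1],[[0,0,0],[0,0,-0.1],1],[[0,0,0],[0,0,0],1]]'
```

```text
time_s: 7.4
position: [579.7, 87.8, 88.9]
tool_rot: [[0.017, 1.0, -0.001], [1.0, -0.017, -0.0], [-0.0, -0.001, -1.0]]
force: [0.1, -0.3, -0.8]
gripper_width: 24.9
gripper_force: 39.7
```

Entered freely; carry on to home (about 72).

```bash
python3 -m handwheel '[[[0,0,0],[0,0,-0.15],1],[[0,0,0],[0,0,-0.15],1],[[0,0,0],[0,0,-0.15],1],[[0,0,0],[0,0,-0.12],1],[[0,0,0],[0,0,0],1]]'
```

```text
time_s: 7.9
position: [580.1, 87.9, 72.2]
tool_rot: [[0.017, 1.0, -0.0], [1.0, -0.017, -0.0], [-0.0, -0.0, -1.0]]
force: [0.8, 0.2, -0.5]
gripper_width: 24.7
gripper_force: 39.9
```

```bash
python3 -m handwheel '[[[0,0,0],[0,0,-0.05],1],[[0,0,0],[0,0,-0.05],1],[[0,0,0],[0,0,0],1]]'
```

```text
time_s: 8.2
position: [580.2, 87.9, 71.9]
tool_rot: [[0.017, 1.0, 0.001], [1.0, -0.017, -0.001], [-0.001, 0.001, -1.0]]
force: [-5.4, -0.5, 13.3]
gripper_width: 24.9
gripper_force: 41.2
```

```bash
python3 -m handwheel '[[[0,0,0],[0,0,0.05],0],[[0,0,0],[0,0,0],0],[[0,0,0],[0,0,0],0],[[0,0,0],[0,0,0],0],[[0,0,0],[0,0,0.6],0],[[0,0,0],[0,0,0.9],0],[[0,0,0],[0,0,0.9],0],[[0,0,0],[-0.15,-1,0],0],[[0,0,0],[-0.15,-1,0],0],[[0,0,0],[-0.15,-1,0],0]]'; python3 -m handwheel '[[[0,0,0],[-0.15,-1,0],0],[[0,0,0],[-0.15,-1,0],0],[[0,0,0],[-0.15,-1,0],0],[[0,0,0],[-0.15,-1,0],0],[[0,0,7],[-0.15,-1,0],0],[[0,0,7],[-0.15,-1,-0.3],0],[[0,0,0],[-0.15,-1,-0.4],0],[[0,0,0],[0,0,-0.4],0],[[0,0,0],[0,0,0],0],[[0,0,0],[0,0,0],0]]'
```

```text
time_s: 9.2
position: [566.5, -3.0, 142.9]
tool_rot: [[0.016, 1.0, 0.0], [1.0, -0.016, -0.0], [-0.0, 0.0, -1.0]]
force: [1.0, -0.6, -0.1]
gripper_width: 85.4
gripper_force: 0.0
time_s: 10.2
position: [535.4, -210.3, 109.7]
tool_rot: [[-0.227, 0.974, -0.0], [0.974, 0.227, 0.002], [0.002, 0.0, -1.0]]
force: [-0.6, -0.8, 0.2]
gripper_width: 85.3
gripper_force: 0.0
```

```bash
python3 -m handwheel '[[[0,0,0],[-0.03,-0.26,-0.45],0],[[0,0,0],[0,0,-0.45],0],[[0,0,0],[0,0,-0.45],0],[[0,0,0],[0,0,-0.41],0],[[0,0,0],[0,0,0],0],[[0,0,0],[0,0,0],0]]'; python3 -m handwheel '[[[0,0,0],[0,0,0],1],[[0,0,0],[0,0,0],1],[[0,0,0],[0,0,0],1],[[0,0,0],[0,0,0],1],[[0,0,0],[0,0,0],1],[[0,0,0],[0,0,0],1]]' 40
```

```text
time_s: 10.8
position: [534.0, -219.6, 56.5]
tool_rot: [[-0.226, 0.974, -0.001], [0.974, 0.226, 0.001], [0.001, -0.001, -1.0]]
force: [0.1, 0.3, 0.1]
gripper_width: 85.5
gripper_force: 0.0
time_s: 11.4
position: [534.6, -220.1, 57.7]
tool_rot: [[-0.225, 0.974, 0.001], [0.974, 0.225, -0.0], [-0.001, 0.001, -1.0]]
force: [-0.4, 0.6, 2.5]
gripper_width: 25.0
gripper_force: 39.3
```

```bash
python3 - <<'E'
from h import *
im=r.get_image("scene")[:,:,::-1];x,y=proj("scene",[[580,61,70]])[0].astype(int)
cv2.imwrite("pics/c3.png",cv2.resize(im[y-45:y+45,x-120:x+60],None,fx=4,fy=4,interpolation=3))
E
```

```text
(no output)
```

View pics/c3.png

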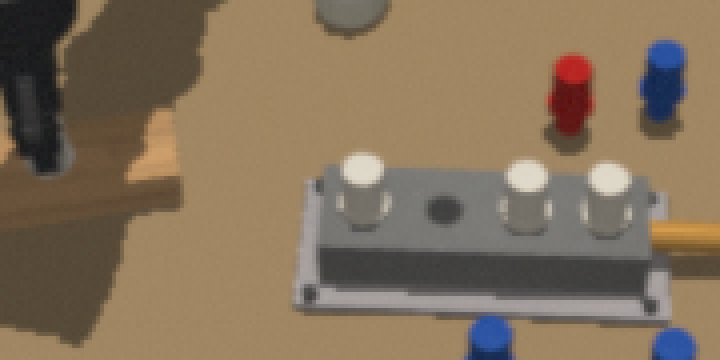

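Port 2 now holds a seated plug, its flange level with the others at (527,205). The last hole, port 1, is at (445,210). The second plug is in the gripper.

```bash
python3 -m handwheel '[[[0,0,0],[0,0,0.7],1],[[0,0,0],[0,0,0.8],1],[[0,0,-7],[0,0,0.8],1],[[0,0,-7],[0,0,0.8],1],[[0,0,0],[0.25,1,0],1],[[0,0,0],[0.25,1,0],1],[[0,0,0],[0.25,1,0],1],[[0,0,0],[0.25,1,0],1],[[0,0,0],[0.25,1,0],1],[[0,0,0],[0.25,1,0],1]]'; python3 -m handwheel '[[[0,0,0],[0,1,0],1],[[0,0,0],[0,1,0],1],[[0,0,0],[0,0.5,0],1],[[0,0,0],[0,0,-0.5],1],[[0,0,0],[0,0,-0.5],1],[[0,0,0],[0,0,-0.4],1],[[0,0,0],[0,0,0],1],[[0,0,0],[0,0,0],1]]'
```

```text
time_s: 12.45
position: [579.0, -38.8, 149.6]
tool_rot: [[0.017, 1.0, -0.001], [1.0, -0.017, -0.0], [-0.0, -0.001, -1.0]]
force: [-0.4, -0.3, -0.3]
gripper_width: 24.9
gripper_force: 40.4
time_s: 13.25
position: [579.2, 34.4, 108.0]
tool_rot: [[0.018, 1.0, -0.0], [1.0, -0.018, -0.0], [-0.0, -0.0, -1.0]]
force: [0.0, 0.2, 0.5]
gripper_width: 24.9
gripper_force: 40.4
```

```bash
python3 -m handwheel '[[[0,0,0],[0,0,-0.2],1],[[0,0,0],[0,0,-0.15],1],[[0,0,0],[0,0,-0.15],1],[[0,0,0],[0,0,-0.1],1],[[0,0,0],[0,0,0],1]]'
```

```text
time_s: 13.75
position: [578.7, 35.0, 89.5]
tool_rot: [[0.017, 1.0, -0.001], [1.0, -0.017, -0.0], [-0.0, -0.001, -1.0]]
force: [-0.9, 0.0, -1.2]
gripper_width: 24.9
gripper_force: 40.4
```

```bash
python3 -m handwheel '[[[0,0,0],[0,0,-0.15],1],[[0,0,0],[0,0,-0.15],1],[[0,0,0],[0,0,-0.15],1],[[0,0,0],[0,0,-0.12],1],[[0,0,0],[0,0,-0.05],1],[[0,0,0],[0,0,-0.04],1],[[0,0,0],[0,0,0],1]]'
```

```text
time_s: 14.45
position: [579.1, 35.1, 72.6]
tool_rot: [[0.017, 1.0, -0.0], [1.0, -0.017, -0.001], [-0.001, -0.0, -1.0]]
force: [-5.5, -0.9, 13.4]
gripper_width: 24.7
gripper_force: 41.9
```

```bash
python3 -m handwheel '[[[0,0,0],[0,0,0.05],0],[[0,0,0],[0,0,0],0],[[0,0,0],[0,0,0],0],[[0,0,0],[0,0,0],0],[[0,0,0],[0,0,0.6],0],[[0,0,0],[0,0,0.9],0],[[0,0,8.5],[-0.4,0,0.9],0],[[0,0,8.5],[-0.5,0.5,0.9],0],[[0,0,8.5],[-0.5,0.5,0.9],0],[[0,0,8.5],[-0.5,0.5,0.3],0]]' && python3 - <<'E'
from h import *
ims={c:r.get_image(c) for c in("scene","top")}
for n,z in {'catch_hinge':115,'catch_tab':111,'lever':50,'lever_grip':221}.items():
    P={}
    for c in ims:
        for d in r.mark_of(n,c)[:3]:
            w=atz(c,d["location"],z)
            if d["p"]>.2 and w[1]>220: P.setdefault(c,d["location"]);print(n,c,round(d["p"],2),np.round(d["location"],1),np.round(w,1))
    if len(P)==2: print("  tri",tri(P["scene"],P["top"]))
a=ims["scene"][175:265,250:420,::-1];b=ims["top"][160:250,150:320,::-1]
cv2.imwrite("pics/c4.png",np.vstack([cv2.resize(v,None,fx=3.3,fy=3.3,interpolation=3) for v in(a,b)]))
E
```

```text
time_s: 15.45
position: [523.3, 81.1, 209.7]
tool_rot: [[-0.55, 0.835, 0.005], [0.835, 0.55, 0.001], [-0.002, 0.005, -1.0]]
force: [1.0, 0.7, -0.1]
gripper_width: 85.7
gripper_force: 0.0
catch_hinge scene 0.85 [377.5 198. ] [476.4 274.4 115. ]
catch_hinge top 0.76 [186.8 237.6] [461.8 274.7 115. ]
  tri (array([461.51416013, 278.06757963,  98.77858134]), np.float64(0.03825535959967388))
catch_tab scene 0.68 [377.6 210.4] [514.3 271.6 111. ]
catch_tab top 0.74 [189.4 216.1] [520.  268.6 111. ]
  tri (array([519.83478233, 268.82891239, 117.08274159]), np.float64(1.4131597221391676))
lever top 0.84 [194.2 213.5] [529.5 267.   50. ]
lever_grip scene 0.75 [387.  213.1] [618.  266.6 221. ]
lever_grip top 0.67 [182.7 177.4] [611.5 263.3 221. ]
  tri (array([612.46837202, 266.48610935, 214.31472204]), np.float64(1.728377179218353))
```

View pics/c4.png

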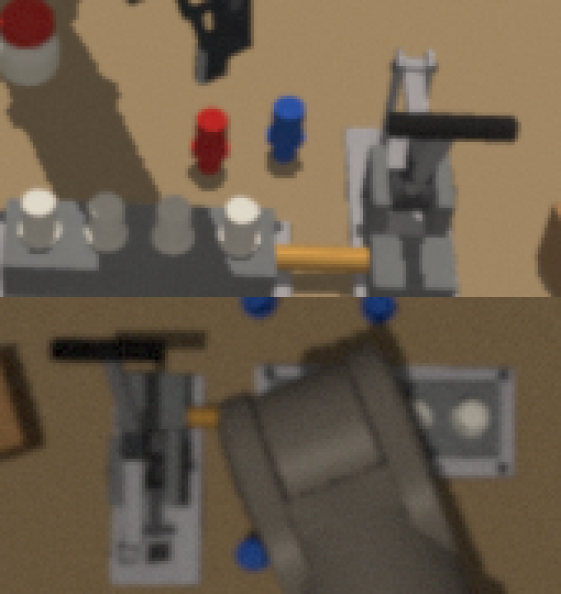

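The crop shows all four ports filled, and the catch closed between the upright cheeks at scene px about (376,193). The T-bar is at scene px (387,213). I'll measure the catch bar's line from pixels next.

```bash
python3 - <<'E'
from h import *
for n,c,p,z in [("hingebar?","top",(197.6,230.6),115),("bar col","top",(197,220),112),("cheektops","scene",(375.8,192.6),120),("Tbar L","scene",(250+388/3.3,175+126/3.3),221),("Tbar R","scene",(250+517/3.3,175+128/3.3),221),("TbarL","top",(150+52/3.3,160+53/3.3),221),("TbarR","top",(150+163/3.3,160+55/3.3),221)]: print(n,np.round(atz(c,p,z),1))
s=cv2.imread("pics/scene0.png")[180:250,345:415];t=cv2.imread("pics/top0.png")[165:250,160:230]
s=cv2.resize(s,(490,490),interpolation=cv2.INTER_NEAREST);t=cv2.resize(t,(294,357),interpolation=cv2.INTER_NEAREST)
o=np.zeros((490,790,3),np.uint8);o[:,:490]=s;o[:357,495:789]=t;cv2.imwrite("pics/c5.png",cv2.convertScaleAbs(o,alpha=1.7))
E
```

```text
hingebar? [480.4 245.6 115. ]
bar col [509.2 247.8 112. ]
cheektops [462.7 270.7 120. ]
Tbar L [619.5 224.3 221. ]
Tbar R [618.8 309.2 221. ]
TbarL [615.1 304.8 221. ]
TbarR [613.  222.3 221. ]
```

View pics/c5.png

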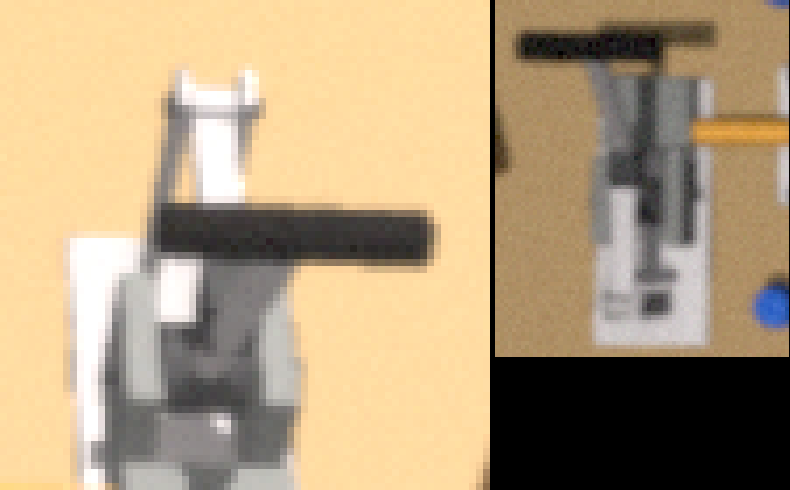

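The enlarged view shows the white catch bar at top px (190, 209–235) and its hinge at scene px (375.4,195.4). The dark strip beside it is only shadow. The T-bar spans scene cols 368–406.

```bash
python3 - <<'E'
from h import *
for n,c,p,z in [("hinge","scene",(375.4,195.4),115),("hinge","top",(188.9,236.8),118),("bar end","top",(190.2,209.4),116),("bar mid","top",(190,220),116)]: print(n,np.round(atz(c,p,z),1))
print(r.state()["position"],r.state()["joint_positions"])
E
```

```text
hinge [467.7 269.9 115. ]
hinge [464.  268.4 118. ]
bar end [538.  265.5 116. ]
bar mid [509.3 266.  116. ]
[522.34053695  79.11681892 205.88672333] [ 0.2596055   0.35210102 -0.57655249  1.62466706  0.20088612  1.22613235
  0.21709852]
```

```bash
python3 -m handwheel '[[[0,0,7.9],[0,0.9,0],0],[[0,0,7.9],[0,0.9,0],0],[[0,0,7.9],[0,0.9,0],0],[[0,0,7.9],[0,0.9,0],0],[[0,0,7.9],[0,0.9,0],0],[[0,0,7.9],[0,0.9,0],0],[[0,0,7.9],[0,0.9,0],0],[[0,0,0],[0,0,0],0.3],[[0,0,0],[0,0,0],0.3],[[0,0,0],[0,0,0],0.3]]' 30
```

```text
time_s: 16.95
position: [522.9, 267.4, 206.3]
tool_rot: [[-0.999, 0.032, -0.0], [0.032, 0.999, -0.002], [0.0, -0.002, -1.0]]
force: [0.3, -0.3, -0.5]
gripper_width: 59.9
gripper_force: 0.0
```

```bash
python3 -m handwheel '[[[0,0,0],[-0.16,0,-0.6],0.3],[[0,0,0],[0,0,-0.6],0.3],[[0,0,0],[0,0,-0.6],0.3],[[0,0,0],[0,0,-0.6],0.3],[[0,0,0],[0,0,-0.4],0.3],[[0,0,0],[0,0,-0.3],0.3],[[0,0,0],[0,0,0],0.3],[[0,0,0],[0,0,0],0.3]]'
```

```text
time_s: 17.75
position: [517.8, 269.1, 114.3]
tool_rot: [[-1.0, 0.03, 0.001], [0.03, 1.0, 0.0], [-0.001, 0.0, -1.0]]
force: [0.4, 1.1, -0.2]
gripper_width: 59.9
gripper_force: 0.0
```

```bash
python3 -m handwheel '[[[0,0,0],[0,0,0],1],[[0,0,0],[0,0,0],1],[[0,0,0],[0,0,0],1],[[0,0,0],[0,0,0],1],[[0,0,0],[0,0,0],1],[[0,0,0],[0,0,0],1]]' 30
```

```text
time_s: 18.35
position: [517.7, 266.9, 114.5]
tool_rot: [[-1.0, 0.03, 0.0], [0.03, 1.0, -0.004], [-0.0, -0.004, -1.0]]
force: [-1.2, -5.2, 5.5]
gripper_width: 15.2
gripper_force: 31.1
```

```bash
python3 -m handwheel '[[[0,-4,0],[-0.05,0,0.43],1],[[0,-4,0],[-0.16,0,0.4],1],[[0,-4,0],[-0.25,0,0.35],1],[[0,-4,0],[-0.33,0,0.28],1],[[0,0,0],[0,0,0],1]]'
```

```text
time_s: 18.85
position: [493.7, 267.2, 159.3]
tool_rot: [[-0.959, 0.026, 0.282], [0.026, 1.0, -0.004], [-0.282, 0.003, -0.959]]
force: [2.4, -2.2, 1.5]
gripper_width: 15.5
gripper_force: 29.9
```

```bash
python3 -m handwheel '[[[0,-4,0],[-0.39,0,0.19],1],[[0,-4,0],[-0.42,0,0.08],1],[[0,0,0],[-0.43,0,-0.02],1],[[0,0,0],[-0.41,0,-0.13],1],[[0,0,0],[-0.37,0,-0.23],1],[[0,0,0],[0,0,0],1]]'; python3 - <<'E'
from h import *
im=r.get_image("scene")[:,:,::-1];x,y=360,195
cv2.imwrite("pics/c6.png",cv2.resize(im[y-60:y+50,x-70:x+70],None,fx=5,fy=5,interpolation=3))
E
```

```text
time_s: 19.45
position: [436.0, 268.6, 158.3]
tool_rot: [[-0.909, 0.027, 0.415], [0.029, 1.0, -0.002], [-0.415, 0.011, -0.91]]
force: [-1.5, -4.9, 14.1]
gripper_width: 15.1
gripper_force: 29.0
```

View pics/c6.png

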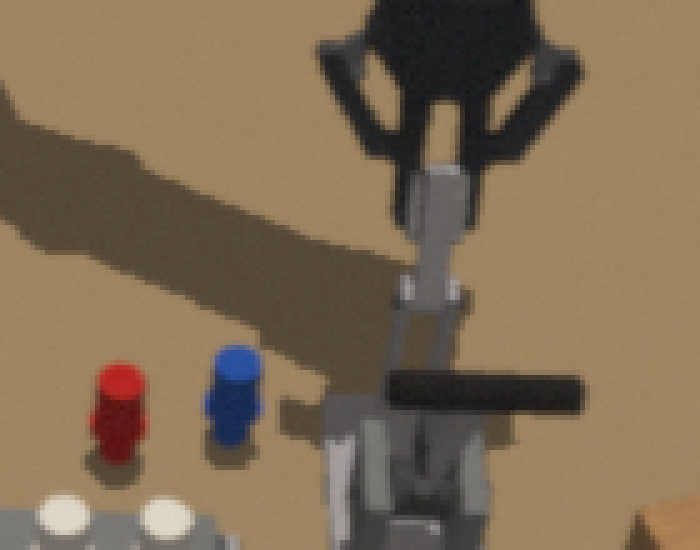

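The bar, at crop (440,230), stands up in the gripper and leans towards the robot. I'll carry it a little further, release it and back off upwards.

```bash
python3 -m handwheel '[[[0,0,0],[-0.3,0,-0.31],1],[[0,0,0],[0,0,0],0],[[0,0,0],[0,0,0],0],[[0,0,0],[0,0,0],0],[[0,0,0],[0,0,0],0],[[0,7,0],[0,0,0.7],0],[[0,7,0],[0,0,0.8],0],[[0,5,0],[0,0,0.8],0],[[0,5,0],[0,0,0.8],0],[[0,0,0],[0,0,0.8],0]]'; python3 - <<'E'
from h import *
im=r.get_image("scene")[:,:,::-1];x,y=375,195
for d in r.mark_of("catch_tab","scene")[:2]: print(d["p"],d["location"])
cv2.imwrite("pics/c7.png",cv2.resize(im[y-60:y+50,x-70:x+70],None,fx=5,fy=5,interpolation=3))
E
```

```text
time_s: 20.5
position: [427.7, 267.3, 260.7]
tool_rot: [[-0.999, 0.035, 0.007], [0.035, 0.999, -0.0], [-0.007, -0.0, -1.0]]
force: [1.1, -0.5, -0.6]
gripper_width: 85.4
gripper_force: 0.0
```

View pics/c7.png

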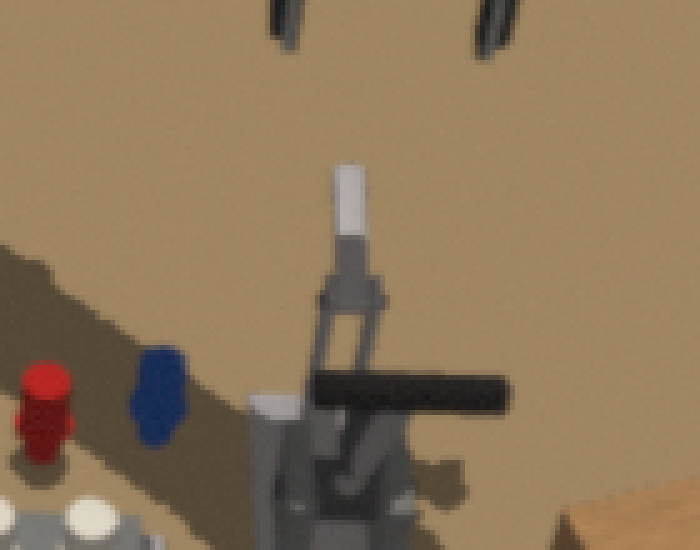

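The catch lies right over towards the robot, with its free end at crop (350,170). The T-bar is free, and I'll grip the half of it nearer the ports.

```bash
python3 -m handwheel '[[[0,0,-8.5],[0,0,0.5],0],[[0,0,-8.5],[0,0,0.5],0],[[0,0,-8.5],[0.5,-0.1,0.4],0],[[0,0,-8.5],[0.8,-0.1,0],0],[[0,0,-8.5],[0.8,-0.1,0],0],[[0,0,-8.5],[0.8,-0.1,0],0],[[0,0,-8.5],[0.8,-0.1,0],0],[[0,0,-8.5],[0.8,-0.1,0],0],[[0,0,-8.5],[0.8,-0.1,0],0],[[0,0,-8.5],[0.8,-0.1,0],0]]' 60; python3 -m handwheel '[[[0,0,-5],[0,0,0],0],[[0,0,0],[0,0,0],0],[[0,0,0],[0,0,0],0]]'
```

```text
time_s: 21.6
position: [607.8, 244.6, 300.7]
tool_rot: [[-0.052, 0.999, -0.003], [0.999, 0.052, -0.011], [-0.011, -0.003, -1.0]]
force: [0.9, -0.0, -0.8]
gripper_width: 85.3
gripper_force: 0.0
time_s: 21.9
position: [606.7, 245.2, 301.4]
tool_rot: [[0.027, 1.0, -0.003], [1.0, -0.027, -0.01], [-0.01, -0.003, -1.0]]
force: [0.4, 0.7, 0.1]
gripper_width: 85.8
gripper_force: 0.0
```

```bash
python3 -m handwheel '[[[0,0,0],[0.33,-0.17,0],0],[[0,0,0],[0,0,-0.6],0],[[0,0,0],[0,0,-0.6],0],[[0,0,0],[0,0,-0.6],0],[[0,0,0],[0,0,-0.5],0],[[0,0,0],[0,0,-0.3],0],[[0,0,0],[0,0,0],0],[[0,0,0],[0,0,0],0]]'
```

```text
time_s: 22.7
position: [617.8, 239.5, 225.0]
tool_rot: [[0.03, 1.0, -0.001], [1.0, -0.03, -0.009], [-0.009, -0.001, -1.0]]
force: [-0.5, 0.7, 0.2]
gripper_width: 85.3
gripper_force: 0.0
```

```bash
python3 -m handwheel '[[[0,0,0],[0,0,0],1],[[0,0,0],[0,0,0],1],[[0,0,0],[0,0,0],1],[[0,0,0],[0,0,0],1],[[0,0,0],[0,0,0],1],[[0,0,0],[0,0,0],1],[[0,0,0],[0,0,0],1]]' 60
```

```text
time_s: 23.4
position: [616.0, 239.6, 224.8]
tool_rot: [[0.029, 1.0, -0.004], [1.0, -0.029, -0.01], [-0.01, -0.004, -1.0]]
force: [-5.7, -1.7, 4.9]
gripper_width: 16.3
gripper_force: 58.7
```

```bash
python3 -m handwheel '[[[0,-5,0],[-0.58,0.02,0.25],1],[[0,-5,0],[-0.61,0.01,0.19],1],[[0,0,0],[0,0,0],1]]'
```

```text
time_s: 23.7
position: [580.3, 240.4, 237.7]
tool_rot: [[0.027, 0.984, 0.178], [1.0, -0.026, -0.011], [-0.006, 0.178, -0.984]]
force: [6.7, 2.3, -9.0]
gripper_width: 15.8
gripper_force: 60.8
```

```bash
python3 -m handwheel '[[[0,-5,0],[-0.62,0.01,0.1],1],[[0,-5,0],[-0.63,0.02,0.04],1],[[0,-5,0],[-0.63,0.01,0],1],[[0,-5,0],[-0.63,0.02,-0.06],1],[[0,0,0],[-0.2,0,-0.04],1],[[0,0,0],[0,0,0],1],[[0,0,0],[0,0,0],1],[[0,0,0],[0,0,0],1]]'
```

```text
time_s: 24.5
position: [505.7, 241.8, 242.0]
tool_rot: [[0.032, 0.862, 0.506], [0.999, -0.032, -0.008], [0.009, 0.506, -0.863]]
force: [10.2, -0.3, -1.3]
gripper_width: 16.0
gripper_force: 60.9
```

```bash
python3 - <<'E'
from h import *
im=r.get_image("scene")[:,:,::-1]
for d in r.mark_of("lever_grip","scene")[:2]: print(d["p"],d["location"],atz("scene",d["location"],236))
cv2.imwrite("pics/c8.png",cv2.resize(im[120:290,230:430],None,fx=3.5,fy=3.5,interpolation=3))
E
```

```text
(no output)
```

View pics/c8.png

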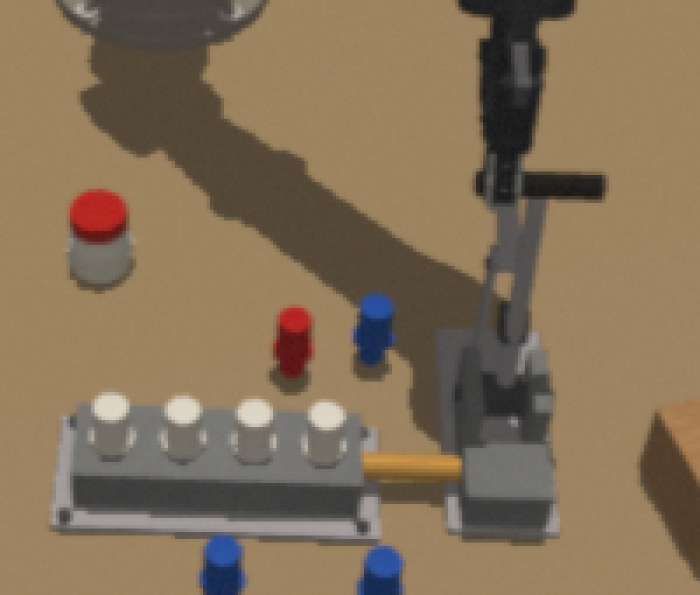

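The T-bar is held in the gripper at crop (510,185), pulled about 110 mm towards the robot, and all four plugs are home. I'll take it the rest of the way to the stop.

```bash
python3 -m handwheel '[[[0,0,0],[-0.15,0,-0.03],1],[[0,0,0],[-0.12,0,-0.03],1],[[0,0,0],[0,0,0],1],[[0,0,0],[0,0,0],1],[[0,0,0],[0,0,0],1]]'
```

```text
time_s: 25.1
position: [498.2, 242.0, 241.2]
tool_rot: [[0.032, 0.861, 0.507], [0.999, -0.033, -0.008], [0.01, 0.507, -0.862]]
force: [9.3, -1.3, 1.0]
gripper_width: 15.9
gripper_force: 60.5
```

```bash
python3 -c "
from workcell import r
print(r.finish_job())"
```

```text
the job is handed in; nothing more can be done
None
```

Both empty ports (1 and 2) are plugged and home, the catch is flipped right over, and I handed the job in with the gripper holding the T-bar pulled almost to its stop (about 0.63 of 0.65 rad, worked out from the tool position); the hand-in gave no verdict.

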